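# Seat the filter slider in the photometer

### The arm

A 6-joint arm with a two-finger parallel gripper is mounted at the origin on a cart in front of the work surface, level with it; the furniture and walls round the work are solid. World frame = base frame: x ahead of the robot, y to its left, z up, the work surface at z = 0. Lengths are in mm, angles in degrees, forces in N, time in s.
With the tool pointing down it reaches from about 325 to 850 mm from the base axis. Payload 4.4 kg.
Tool frame: the origin (TCP) lies on the centre line of the jaws, within the pads' length; the fingertips stand 22 mm ahead of it and the grasp point (between the pads) lies 3 mm ahead of it; z points along the fingers, y is the direction in which the jaws open and shut (so a half turn about z gives the same grasp; the last joint's range is limited). The gripper opens to 94 mm and grips with 3 to 60 N. Pads are 16 mm wide; open, the fingers measure 119 mm over their backs; the gripper's body (75 mm by 177 mm) begins 78 mm behind the grasp point.
Start: joints at [56.58, 11.837, 88.321, -0, 79.842, -8.623], TCP at [241.173, 521.98, 227.447] pointing down, gripper open.
Joint ranges: [-156.59, 156.59], [-49.26, 127.26], [12.9, 141.05], [-63.56, 243.56], [4.71, 150.69], [-161.64, 161.64]. Speed limits (degrees/s): [159.86, 159.86, 180, 180, 180, 180].

### API

Orientations are given as [roll, pitch, yaw] about the fixed x, y, z axes, in that order (R = Rz(yaw) Ry(pitch) Rx(roll)).
In Python, from bench import r gives the robot as it stands.
- The arm moves only by the tool step_arm, never from a script. Its argument "deltas" is a list of rows, each an object with "delta_rot": the turn, a rotation vector about the tool's x, y, z in rad, a list of three; "offset": the shift along the tool's x, y, z in m, a list of three; "grip": the closure, from 0 (fully open) to 1 (shut). A call has 1 to 20 rows; each row shifts and turns the commanded pose from where the row before left it, along the tool's axes as they then stand; what a row does not reach is not made up. A row lasts 1/12 s, in which the tool goes at most 41.7 mm and 7.16 degrees, less where a joint would pass 70% of its speed; a pose out of reach is approached as far as the arm can. A call with a gripper value outside its range is refused whole. The fingers move at their own pace and stop on an object; "force" is the grip in N (left out, the last holds). Time passes only in rows, so rows that do not move let the fingers close. It gives the time, the measured TCP pose, the force and the opening at its end, in the units of the state.
- r.sense(): the state, without advancing time (a new reading comes with each control period).
- r.snapshot(name): name is "side" or "top" or "wrist"; returns the picture (480x640x3 uint8, red, green, blue); there is no depth.
- r.camera_params(name): a dict with "fx", "fy", "cx", "cy" (pixels), "xyz" and "orientation" of the camera in the world; the wrist camera has in their place "mount" (4x4, takes a point from camera to tool coordinates, whose origin is the TCP and whose axes are the flange's). Camera axes: x right, y down, z forward; pixel columns grow to the right and rows downward; lengths in mm; the calibration is good to about 2 mm. A picture is of the moment at which its call begins: read the wrist's pose just before it. camera_params takes no time and is no camera call.
- r.finish_job(): hands the job in, once; it reports no verdict.
The state is a dict: "clock": time; "joint_positions": joint angles; "qd": joint speeds; "joint_torque": joint torques, N m; "position": TCP position; "eef_rot": TCP orientation; "force": force on the tool from outside, world axes, zero at the start; "wrist_torque": the same for the moment, N m; "gripper_width": finger opening in mm.
Only numpy, scipy, OpenCV 4.12 (cv2) and the standard library are available. Lean on these libraries where they do the work, as an engineer would, in place of code of your own. Each camera call takes 0.05 s, during which the arm holds its last target. There are 200 camera calls.

### The job

Pick up the filter slider by its orange fin, lay it on the photometer's metal runway with its long end towards the instrument, and slide it into the slot until you feel it bear on the sprung stop hidden inside. Press gently, do not ram the stop, then let go and leave the slider lying home against the stop. Leave the petri dishes, the orange-capped bottle and the timer as they are.

Things in the scene. Friction and masses are not known exactly. Their poses are not given: they have to be found in the camera images.
- slider: Filter slider (sizes in mm), loose, 0.1 to 0.2 kg, flat on the bench, fin up: steel bar 145 long, 26 wide, 14 thick, with coloured windows, and an upright orange grip fin 30 long, 10 wide (across the bar), its top 62 above the underside. Origin on the underside below the middle of the fin; x along the bar to the nose, 120 ahead (tail 25 behind), z up. Centre of mass about 40 ahead of the origin.
- slider_nose (a point): Middle of the slider's nose face, 120 mm ahead of its origin and 7 mm above its underside.
- photometer: Photometer (sizes in mm), fixed: white top, grey base, 127 deep, 150 wide, 85 high; a slot in its front and a metal runway before it. Origin at bench level below the middle of the slot mouth, in the front face; x = direction of insertion (into it), z up. The slot is 29 wide, 17 high, its floor 30 above the bench, and blind; the slider's fin always stays outside.
- slot_mouth (a point): Middle of the slot floor at the front face, 30 mm above the bench. The unseen stop stands 40 to 80 mm behind this point, elsewhere each time. It is a sprung buffer: 3 N at first touch, 1 mm for each further N, plus 0.15 N per mm/s of pushing speed; rigid after 6 mm. Let go, it slowly returns, bringing the slider back. Friction (about 0.2) adds to what the hand feels, before and at the stop.
- runway_end (a point): Middle of the runway floor at its outer end, 125 mm before the slot mouth. The runway, 60 wide and open above, is level with the slot floor (30 above the bench). Its two rails leave 29 between them (slider: 26), upright to 38 above the bench, then flaring at 45 degrees to 44 above it, where they are 41 apart.
- petri_stack: Bystander: stack of petri dishes, 62 in diameter, 45 high; origin under its centre. Leave alone.
- red_bottle: Bystander: white bottle with orange cap, 60 in diameter, 124 high; origin under its centre. Leave alone.
- timer: Bystander: small kitchen timer, 46x66, 56 high; origin under its centre. Leave alone.

How it is judged (in metres and radians):
On the way, in this order (a step that is already met when the one before it is completed fails the run):
1. the slider's nose is inside the slot, the slider lying along it (y of slider in the frame of photometer between -0.004 and 0.004 m and z of slider in the frame of photometer between 0.026 and 0.035 m and angle between the x axis of slider and the x axis of photometer, either way round below 0.08 rad and x of slider_nose in the frame of photometer above 0.01 m), for 0.1 s.
2. the slider bears on the hidden stop with more than 2 N for 0.2 s (contact force between slider and stop_buffer_c0 above 2 N), for 0.2 s.
At the end, for the whole second after the job is handed in: The slider lies flat in runway and slot (within 4 mm of their middle line and about 0.08 rad of their direction), its nose within about 2.5 mm of the stop, at rest and released (y of slider in the frame of photometer between -0.004 and 0.004 m and z of slider in the frame of photometer between 0.026 and 0.035 m and angle between the x axis of slider and the x axis of photometer, either way round below 0.08 rad and distance between slider_nose and stop_buffer_c0 below 0.006 m and linear speed of slider below 0.01 m/s and contact force between the fingers and slider below 0.1 N); the robot touches nothing.
It fails at once if the slider presses on the stop with more than 18 N (contact force between slider and stop_buffer_c0 above 18 N).
It fails at once if the slider is forced against the photometer's slot or runway with more than 35 N (contact force between slider and photometer above 35 N).
It fails at once if the stack of petri dishes is moved by more than 30 mm or tipped (distance of petri_stack from where it was at the start of the episode above 0.03 m or angle between petri_stack's own z axis and vertical above 0.3 rad).
It fails at once if the orange-capped bottle is moved by more than 30 mm or tipped (distance of red_bottle from where it was at the start of the episode above 0.03 m or angle between red_bottle's own z axis and vertical above 0.3 rad).
It fails at once if the timer is moved by more than 30 mm or tipped (distance of timer from where it was at the start of the episode above 0.03 m or angle between timer's own z axis and vertical above 0.3 rad).
It also fails if it takes over 70 s, if anything falls off the work surface, if the arm or the gripper's body presses on something with over 40 N, if the wrist force passes 120 N, or if a joint passes its speed limit or range.

## Working session

There is one attempt and no reset: what is moved stays moved. The work goes in short steps, Python scripts to look and compute and a tool call to move; the robot and the scene stay as the last step left them, time stands still between calls to the robot, and variables do not carry over. Pictures are saved under pics/ and viewed, about 8 in all and at most 12, crops included, and the job is handed in when it is done.

Besides the shell and the picture viewer there is one more tool, called after ">>>" by a JSON object that holds its "api" and its "payload". step_arm: Moves the arm, as the interface text tells. Its arguments: {"type":"object","properties":{"deltas":{"type":"array","items":{"type":"object","properties":{"delta_rot":{"type":"array","items":{"type":"number"}},"offset":{"type":"array","items":{"type":"number"}},"grip":{"type":"number"}}}},"force":{"type":"number"}},"required":["deltas"]}

```bash
mkdir -p pics
cat > h.py <<'E'
import numpy as np, cv2
from scipy.spatial.transform import Rotation as R
from bench import r
def snap(n,f):
    s=r.sense(); im=r.snapshot(n); cv2.imwrite('pics/'+f+'.png',im[:,:,::-1]); return s
def cam(n,s=None):
    p=r.camera_params(n); K=(p['fx'],p['fy'],p['cx'],p['cy'])
    if 'mount' in p:
        T=np.eye(4);T[:3,:3]=R.from_euler('xyz',s['eef_rot'],degrees=True).as_matrix();T[:3,3]=s['position']
        return K,T@np.array(p['mount'])
    T=np.eye(4);o=np.array(p['orientation'],float)
    T[:3,:3]=o if o.shape==(3,3) else R.from_euler('xyz',o,degrees=True).as_matrix()
    T[:3,3]=p['xyz'];return K,T
def pix(c,u,v,z):
    K,T=c;d=T[:3,:3]@[(u-K[2])/K[0],(v-K[3])/K[1],1];o=T[:3,3]
    return (o+d*(z-o[2])/d[2]).round(1)
def proj(c,P):
    K,T=c;q=T[:3,:3].T@(np.array(P)-T[:3,3]);return (K[0]*q[0]/q[2]+K[2],K[1]*q[1]/q[2]+K[3])
E
python3 - <<'E'
from h import *
for n in('top','side'): print(r.camera_params(n)); s=snap(n,n)
print(r.camera_params('wrist')); print(s)
E
```

```text
{'fx': 600.6338026443068, 'fy': 600.6338026443068, 'cx': 312.87308642849285, 'cy': 250.0703463943931, 'xyz': array([ 227.91087199,   49.31767103, 1642.06518988]), 'orientation': array([-1.68274448e+02,  1.51108581e-01, -9.23742506e+01])}
{'fx': 520.4896536545949, 'fy': 520.4896536545949, 'cx': 318.79119200218287, 'cy': 246.49854586975286, 'xyz': array([ 542.03359555,  728.92984409, 1223.02898509]), 'orientation': array([-150.61420766,   -0.80126255, -175.02386942])}
{'fx': 372.594101705981, 'fy': 372.594101705981, 'cx': 323.5027740973602, 'cy': 243.48285676824386, 'mount': array([[-3.80909761e-04, -9.72925581e-01, -2.31118301e-01,
         6.66309367e+01],
       [ 9.99999437e-01, -1.41650312e-04, -1.05181776e-03,
        -8.56194660e-01],
       [ 9.90602425e-04, -2.31118572e-01,  9.72925087e-01,
        -1.56282249e+02],
       [ 0.00000000e+00,  0.00000000e+00,  0.00000000e+00,
         1.00000000e+00]])}
{'clock': 0.05, 'joint_positions': array([ 5.65791184e+01,  1.18821393e+01,  8.84014942e+01,  1.48976810e-03,
        7.98426078e+01, -8.62323496e+00]), 'qd': array([-0.03664922, -0.11793212, -0.08088861, -0.04445322,  0.0201076 ,
        0.01283819]), 'joint_torque': array([-3.93761402e-04, -3.72157145e+01, -2.82558793e+01,  7.01789372e-02,
        3.10322188e-02, -4.82249573e-05]), 'position': array([240.75751664, 521.35731064, 226.33903281]), 'eef_rot': array([-1.79875405e+02, -2.03774177e-02,  1.55202067e+02]), 'force': array([ 0.28028102, -0.07199764, -0.00103452]), 'wrist_torque': array([-0.0051608 , -0.04554488,  0.00084007]), 'gripper_width': 94.06923160152817}
```

View pics/top.png

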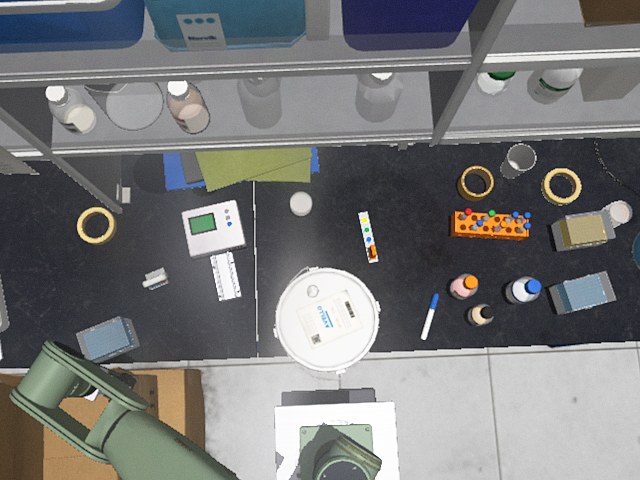

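The top view shows the photometer at about (213,228), its runway at (227,275), and the slider at (369,237) with its fin at (373,254) and nose up at (362,211). The petri stack is at (301,203), the timer at (155,278), and the bottle at (464,286). I'll enlarge crops of the slider and the runway.

Run:
```python
from h import *
im=cv2.imread('pics/top.png')
a=cv2.resize(im[200:275,340:400],None,fx=8,fy=8,interpolation=2)[:600,:400] if 0 else cv2.resize(im[200:275,340:390],None,fx=8,fy=8,interpolation=2)
b=cv2.resize(im[235:310,200:250],None,fx=8,fy=8,interpolation=2)
cv2.imwrite('pics/c.png',np.hstack([a,b]))
```

```text
(no output)
```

View pics/c.png

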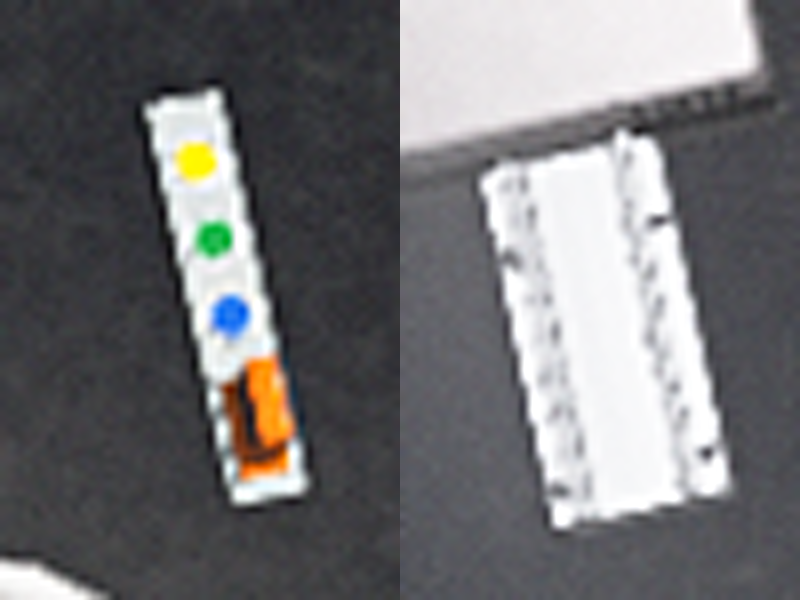

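View pics/side.png

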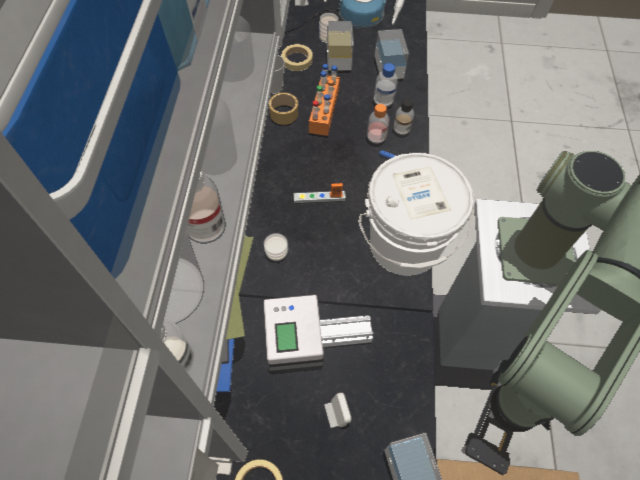

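The crops and side view put the slider's nose at (184,97) and its tail at (270,494) in the crop. The runway's outer end is at (242,509) and its inner end at about (172,160). The side view confirms the layout and shows a tall bucket near the robot.

Run:
```python
from h import *
c=cam('top'); cs=cam('side')
f=lambda x,y,ox,oy,z:pix(c,ox+(x+.5)/8-.5,oy+(y+.5)/8-.5,z)
n=f(184,97,340,200,14);t=f(270,494,340,200,14)
d=(n-t);L=np.hypot(*d[:2]);print('slider nose',n,'tail',t,'L',L,'yaw',np.degrees(np.arctan2(d[1],d[0])),'origin',t+d/L*25)
for nm,q in(('fin top ends',[(262,362),(275,440)]),('fin bot',[(265,475)])): print(nm,[f(x,y,340,200,62) for x,y in q])
e=f(242,509,0+200,235,44);m=f(172,160,200,235,44)
d=m-e;L=np.hypot(*d[:2]);print('runway end',e,'mouth',m,L,np.degrees(np.arctan2(d[1],d[0])))
a=f(155,528,200,235,44);b=f(330,490,200,235,44);print('w',np.linalg.norm(a-b),np.degrees(np.arctan2(*(b-a)[:2]))) 
print('side nose/tail',pix(cs,294,198,7),pix(cs,345,198,7),'fin top',pix(cs,337,185,62))
print('side runway end',pix(cs,372,329,44), 'mouth',pix(cs,321,332,44))
print('bottle',pix(c,464,284,124),'petri',pix(c,301,203,45),'timer',pix(c,155,276,40))
# bucket: rim center and height
print('bucket rim for z',[(z,pix(c,327,318,z),pix(cs,422,197,z)) for z in(200,250,300)])
```

```text
slider nose [ 669.7 -104.2   14. ] tail [ 527.1 -125.6   14. ] L 144.19680995084462 yaw 8.53469509211144 origin [ 551.82315442 -121.88979309   14.        ]
fin top ends [array([ 563.5, -120.5,   62. ]), array([ 536.6, -123.2,   62. ])]
fin bot [array([ 524.8, -119.1,   62. ])]
runway end [437.5 267.1  44. ] mouth [557.5 289.3  44. ] 122.0362241303786 10.481218144130914
w 59.596811995273725 170.0477120351341
side nose/tail [ 667.9 -105.     7. ] [ 524.3 -118.9    7. ] fin top [ 549.6 -121.6   62. ]
side runway end [436.9 279.4  44. ] mouth [557.7 298.1  44. ]
bottle [ 438.4 -341.1  124. ] petri [693.3  67.   45. ] timer [506.7 468.9  40. ]
bucket rim for z [(200, array([359.6,  13.8, 200. ]), array([343.8,  -5. , 200. ])), (250, array([355.1,  15. , 250. ]), array([353.5,  30.9, 250. ])), (300, array([350.5,  16.3, 300. ]), array([363.2,  66.7, 300. ]))]
```

Both cameras agree. The slider origin is about (551,-122) with yaw 8.5°, the runway direction is about 10.3°, and the bucket rim is about 230 high at (356,15). First I turn the tool to yaw 8.5° while rising.

>>> {"api": "step_arm", "payload": {"deltas": [{"offset": [0,0,-0.004],"delta_rot": [0,0,0.124],"grip": 0},{"offset": [0,0,-0.004],"delta_rot": [0,0,0.124],"grip": 0},{"offset": [0,0,-0.004],"delta_rot": [0,0,0.124],"grip": 0},{"offset": [0,0,-0.004],"delta_rot": [0,0,0.124],"grip": 0},{"offset": [0,0,-0.004],"delta_rot": [0,0,0.124],"grip": 0},{"offset": [0,0,-0.004],"delta_rot": [0,0,0.124],"grip": 0},{"offset": [0,0,-0.004],"delta_rot": [0,0,0.124],"grip": 0},{"offset": [0,0,-0.004],"delta_rot": [0,0,0.124],"grip": 0},{"offset": [0,0,-0.004],"delta_rot": [0,0,0.124],"grip": 0},{"offset": [0,0,-0.004],"delta_rot": [0,0,0.124],"grip": 0},{"offset": [0,0,-0.004],"delta_rot": [0,0,0.124],"grip": 0},{"offset": [0,0,-0.004],"delta_rot": [0,0,0.124],"grip": 0},{"offset": [0,0,-0.004],"delta_rot": [0,0,0.124],"grip": 0},{"offset": [0,0,-0.004],"delta_rot": [0,0,0.124],"grip": 0},{"offset": [0,0,-0.004],"delta_rot": [0,0,0.124],"grip": 0},{"offset": [0,0,-0.004],"delta_rot": [0,0,0.124],"grip": 0},{"offset": [0,0,-0.004],"delta_rot": [0,0,0.124],"grip": 0},{"offset": [0,0,-0.004],"delta_rot": [0,0,0.124],"grip": 0},{"offset": [0,0,-0.004],"delta_rot": [0,0,0.124],"grip": 0},{"offset": [0,0,-0.004],"delta_rot": [0,0,0.124],"grip": 0}]}}

```text
clock: 1.77
position: [241.0, 521.7, 306.9]
eef_rot: [179.9, 0.1, 12.8]
force: [1.7, 0.8, 0.1]
gripper_width: 94.0
```

>>> {"api": "step_arm", "payload": {"deltas": [{"delta_rot": [0,0,0.081],"grip": 0},{"offset": [0.0264,0.0262,0],"grip": 0},{"offset": [0.0264,0.0262,0],"grip": 0},{"offset": [0.0264,0.0262,0],"grip": 0},{"offset": [0.0264,0.0262,0],"grip": 0},{"offset": [0.0264,0.0262,0],"grip": 0},{"offset": [0.0264,0.0262,0],"grip": 0},{"offset": [0.0264,0.0262,0],"grip": 0},{"offset": [0.0264,0.0262,0],"grip": 0},{"offset": [0.0264,0.0262,0],"grip": 0},{"offset": [0.0264,0.0262,0],"grip": 0},{"offset": [-0.0043,0.0351,0],"grip": 0},{"offset": [-0.0043,0.0351,0],"grip": 0},{"offset": [-0.0043,0.0351,0],"grip": 0},{"offset": [-0.0043,0.0351,0],"grip": 0},{"offset": [-0.0043,0.0351,0],"grip": 0},{"offset": [-0.0043,0.0351,0],"grip": 0},{"offset": [-0.0043,0.0351,0],"grip": 0},{"offset": [-0.0043,0.0351,0],"grip": 0},{"offset": [-0.0043,0.0351,0],"grip": 0}]}}

```text
validation failed for argument at $.de...
```

>>> {"api": "step_arm", "payload": {"deltas": [{"offset": [-0.0043,0.0351,0],"grip": 0},{"offset": [-0.0043,0.0351,0],"grip": 0},{"offset": [-0.0043,0.0351,0],"grip": 0},{"offset": [0,0,0.036],"grip": 0},{"offset": [0,0,0.036],"grip": 0},{"offset": [0,0,0.036],"grip": 0},{"offset": [0,0,0],"grip": 0},{"offset": [0,0,0],"grip": 0}]}}

```text
validation failed for argument at $.de...
```

Run:
```python
from h import *
s=snap('wrist','w1'); print(s['position'],s['eef_rot'],s['joint_positions'],s['force'])
c=cam('wrist',s)
y=np.radians(8.5);o=np.array([551.5,-122,0]);M=R.from_euler('z',y).as_matrix()
for p in([120,0,14],[-25,0,14],[15,0,62],[-15,0,62]): print(p,np.round(proj(c,o+M@p),1))
import pickle;pickle.dump(s,open('s1','wb'))
```

```text
[240.95177475 521.65794177 306.91291659] [1.79944774e+02 5.95114754e-02 1.27581076e+01] [5.65795255e+01 9.00491304e+00 8.22874977e+01 1.36083654e-03
 8.87887664e+01 1.33821360e+02] [1.73501742 0.79260234 0.0793333 ]
[120, 0, 14] [1001.4  -58.4]
[-25, 0, 14] [937.2  90.4]
[15, 0, 62] [1034.5   38.9]
[-15, 0, 62] [1018.8   71.9]
```

View pics/w1.png

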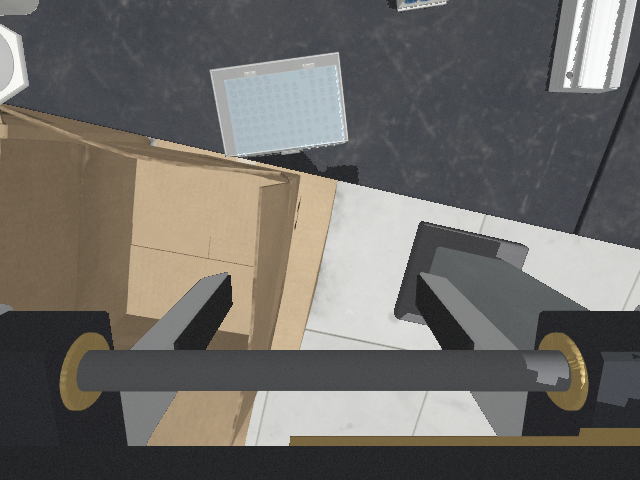

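Both moves were refused because every row needs all three fields. The picture was taken at the old pose and shows only the box, the timer and the runway edge at (590,45). I'll resend the moves with complete rows.

>>> {"api": "step_arm", "payload": {"deltas": [{"offset": [0,0,0],"delta_rot": [0,0,0.081],"grip": 0},{"offset": [0.0264,0.0262,0],"delta_rot": [0,0,0],"grip": 0},{"offset": [0.0264,0.0262,0],"delta_rot": [0,0,0],"grip": 0},{"offset": [0.0264,0.0262,0],"delta_rot": [0,0,0],"grip": 0},{"offset": [0.0264,0.0262,0],"delta_rot": [0,0,0],"grip": 0},{"offset": [0.0264,0.0262,0],"delta_rot": [0,0,0],"grip": 0},{"offset": [0.0264,0.0262,0],"delta_rot": [0,0,0],"grip": 0},{"offset": [0.0264,0.0262,0],"delta_rot": [0,0,0],"grip": 0},{"offset": [0.0264,0.0262,0],"delta_rot": [0,0,0],"grip": 0},{"offset": [0.0264,0.0262,0],"delta_rot": [0,0,0],"grip": 0},{"offset": [0.0264,0.0262,0],"delta_rot": [0,0,0],"grip": 0},{"offset": [-0.0043,0.0351,0],"delta_rot": [0,0,0],"grip": 0},{"offset": [-0.0043,0.0351,0],"delta_rot": [0,0,0],"grip": 0},{"offset": [-0.0043,0.0351,0],"delta_rot": [0,0,0],"grip": 0},{"offset": [-0.0043,0.0351,0],"delta_rot": [0,0,0],"grip": 0},{"offset": [-0.0043,0.0351,0],"delta_rot": [0,0,0],"grip": 0},{"offset": [-0.0043,0.0351,0],"delta_rot": [0,0,0],"grip": 0},{"offset": [-0.0043,0.0351,0],"delta_rot": [0,0,0],"grip": 0},{"offset": [-0.0043,0.0351,0],"delta_rot": [0,0,0],"grip": 0},{"offset": [-0.0043,0.0351,0],"delta_rot": [0,0,0],"grip": 0}]}}

```text
clock: 3.48
position: [548.6, -18.0, 306.9]
eef_rot: [-180.0, 0.0, 8.6]
force: [0.6, 0.2, 0.8]
gripper_width: 94.1
```

>>> {"api": "step_arm", "payload": {"deltas": [{"offset": [-0.0043,0.0351,0],"delta_rot": [0,0,0],"grip": 0},{"offset": [-0.0043,0.0351,0],"delta_rot": [0,0,0],"grip": 0},{"offset": [-0.0043,0.0351,0],"delta_rot": [0,0,0],"grip": 0},{"offset": [0,0,0.036],"delta_rot": [0,0,0],"grip": 0},{"offset": [0,0,0.036],"delta_rot": [0,0,0],"grip": 0},{"offset": [0,0,0.036],"delta_rot": [0,0,0],"grip": 0},{"offset": [0,0,0],"delta_rot": [0,0,0],"grip": 0},{"offset": [0,0,0],"delta_rot": [0,0,0],"grip": 0},{"offset": [0,0,0],"delta_rot": [0,0,0],"grip": 0}]}}

```text
clock: 4.23
position: [552.9, -122.7, 201.1]
eef_rot: [179.9, -0.1, 8.5]
force: [1.1, -0.1, 0.5]
gripper_width: 93.9
```

Run:
```python
from h import *
s=snap('wrist','w2'); print(s['position'],s['eef_rot'],s['force'])
c=cam('wrist',s)
y=np.radians(8.5);o=np.array([551.5,-122,0]);M=R.from_euler('z',y).as_matrix()
for p in([120,0,14],[-25,0,14],[15,0,62],[-15,0,62]): print(p,np.round(proj(c,o+M@p),1))
import pickle;pickle.dump(s,open('s2','wb'))
```

```text
[ 552.90115931 -122.72662831  201.13421714] [ 1.7993473e+02 -1.1437963e-01  8.5402566e+00] [ 1.07929706 -0.10455972  0.48040639]
[120, 0, 14] [321.2  92.5]
[-25, 0, 14] [321.3 254.5]
[15, 0, 62] [321.  222.1]
[-15, 0, 62] [321.1 258. ]
```

View pics/w2.png

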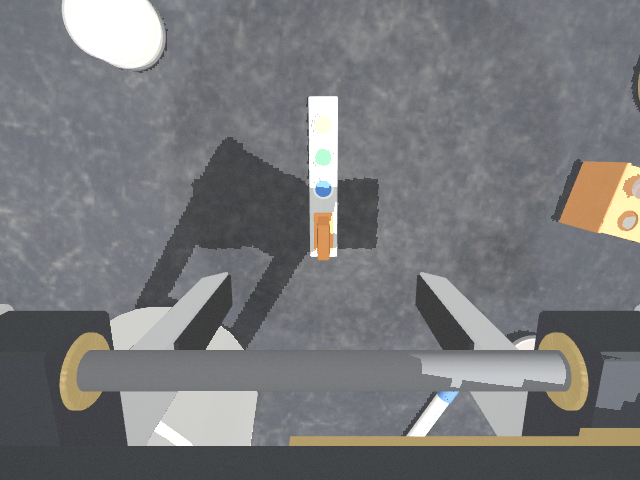

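The slider's nose is at (323,96), its tail at (323,255), and the fin top's back edge at (323,260). That is upright in the image and central between the fingertips (mid column 324), so yaw is right and only about -2 mm along the bar is needed. I descend and grip.

>>> {"api": "step_arm", "payload": {"deltas": [{"offset": [-0.002,0,0.03],"delta_rot": [0,0,0],"grip": 0},{"offset": [0,0,0.03],"delta_rot": [0,0,0],"grip": 0},{"offset": [0,0,0.03],"delta_rot": [0,0,0],"grip": 0},{"offset": [0,0,0.03],"delta_rot": [0,0,0],"grip": 0},{"offset": [0,0,0.02],"delta_rot": [0,0,0],"grip": 0},{"offset": [0,0,0.012],"delta_rot": [0,0,0],"grip": 0.5},{"offset": [0,0,0],"delta_rot": [0,0,0],"grip": 1},{"offset": [0,0,0],"delta_rot": [0,0,0],"grip": 1},{"offset": [0,0,0],"delta_rot": [0,0,0],"grip": 1},{"offset": [0,0,0],"delta_rot": [0,0,0],"grip": 1},{"offset": [0,0,0],"delta_rot": [0,0,0],"grip": 1},{"offset": [0,0,0],"delta_rot": [0,0,0],"grip": 1},{"offset": [0,0,0],"delta_rot": [0,0,0],"grip": 1},{"offset": [0,0,0],"delta_rot": [0,0,0],"grip": 1}], "force": 40}}

```text
clock: 5.45
position: [550.1, -122.9, 47.8]
eef_rot: [180.0, -0.0, 8.5]
force: [1.0, 0.9, 0.1]
gripper_width: 37.6
```

>>> {"api": "step_arm", "payload": {"deltas": [{"offset": [0,0,0],"delta_rot": [0,0,0],"grip": 1},{"offset": [0,0,0],"delta_rot": [0,0,0],"grip": 1},{"offset": [0,0,0],"delta_rot": [0,0,0],"grip": 1},{"offset": [0,0,0],"delta_rot": [0,0,0],"grip": 1},{"offset": [0,0,0],"delta_rot": [0,0,0],"grip": 1},{"offset": [0,0,0],"delta_rot": [0,0,0],"grip": 1},{"offset": [0,0,0],"delta_rot": [0,0,0],"grip": 1}]}}

```text
clock: 6.03
position: [549.8, -122.8, 47.3]
eef_rot: [-180.0, 0.0, 8.5]
force: [-0.6, -0.3, 0.1]
gripper_width: 9.9
```

Gripped (9.9 mm, the fin's width). Now I lift and carry it round behind the bucket to the runway.

>>> {"api": "step_arm", "payload": {"deltas": [{"offset": [0,0,-0.015],"delta_rot": [0,0,0],"grip": 1},{"offset": [0,0,-0.027],"delta_rot": [0,0,0],"grip": 1},{"offset": [0,0,-0.027],"delta_rot": [0,0,0],"grip": 1},{"offset": [0,0,-0.027],"delta_rot": [0,0,0],"grip": 1},{"offset": [0,0,-0.027],"delta_rot": [0,0,0],"grip": 1},{"offset": [0,0,-0.027],"delta_rot": [0,0,0],"grip": 1},{"offset": [0.0059,-0.0311,0],"delta_rot": [0,0,0],"grip": 1},{"offset": [0.0059,-0.0311,0],"delta_rot": [0,0,0],"grip": 1},{"offset": [0.0059,-0.0311,0],"delta_rot": [0,0,0],"grip": 1},{"offset": [0.0059,-0.0311,0],"delta_rot": [0,0,0],"grip": 1},{"offset": [0.0059,-0.0311,0],"delta_rot": [0,0,0],"grip": 1},{"offset": [0.0059,-0.0311,0],"delta_rot": [0,0,0],"grip": 1},{"offset": [0.0059,-0.0311,0],"delta_rot": [0,0,0],"grip": 1},{"offset": [0.0059,-0.0311,0],"delta_rot": [0,0,0],"grip": 1},{"offset": [-0.0189,-0.0256,0],"delta_rot": [0,0,0],"grip": 1},{"offset": [-0.0189,-0.0256,0],"delta_rot": [0,0,0],"grip": 1},{"offset": [-0.0189,-0.0256,0],"delta_rot": [0,0,0],"grip": 1},{"offset": [-0.0189,-0.0256,0],"delta_rot": [0,0,0],"grip": 1},{"offset": [-0.0189,-0.0256,0],"delta_rot": [0,0,0],"grip": 1},{"offset": [-0.0189,-0.0256,0],"delta_rot": [0,0,0],"grip": 1}], "force": 50}}

```text
clock: 7.7
position: [423.3, 266.2, 196.8]
eef_rot: [180.0, 0.1, 8.5]
force: [0.5, 0.4, -2.3]
gripper_width: 10.1
```

>>> {"api": "step_arm", "payload": {"deltas": [{"offset": [0,0,0],"delta_rot": [0,0,-0.033],"grip": 1},{"offset": [0,0,0.03],"delta_rot": [0,0,0],"grip": 1},{"offset": [0,0,0.03],"delta_rot": [0,0,0],"grip": 1},{"offset": [0,0,0],"delta_rot": [0,0,0],"grip": 1},{"offset": [0,0,0],"delta_rot": [0,0,0],"grip": 1},{"offset": [0,0,0],"delta_rot": [0,0,0],"grip": 1},{"offset": [0,0,0],"delta_rot": [0,0,0],"grip": 1}]}}

```text
clock: 8.28
position: [426.7, 265.9, 139.4]
eef_rot: [-180.0, -0.2, 10.3]
force: [-0.1, 0.0, -0.9]
gripper_width: 9.6
```

Run:
```python
from h import *
import pickle
s=snap('wrist','w3'); print(s['position'],s['eef_rot'],s['force'],s['gripper_width'])
pickle.dump(s,open('s3','wb'))
im=cv2.imread('pics/w3.png'); cv2.imwrite('pics/w3c.png',cv2.resize(im[0:300,180:480],None,fx=2,fy=2,interpolation=2))
```

```text
[426.72053624 265.91395122 139.35571011] [-179.95972736   -0.19594966   10.33792871] [-0.08871339  0.03168722 -0.89897047] 9.60269057389821
```

View pics/w3c.png

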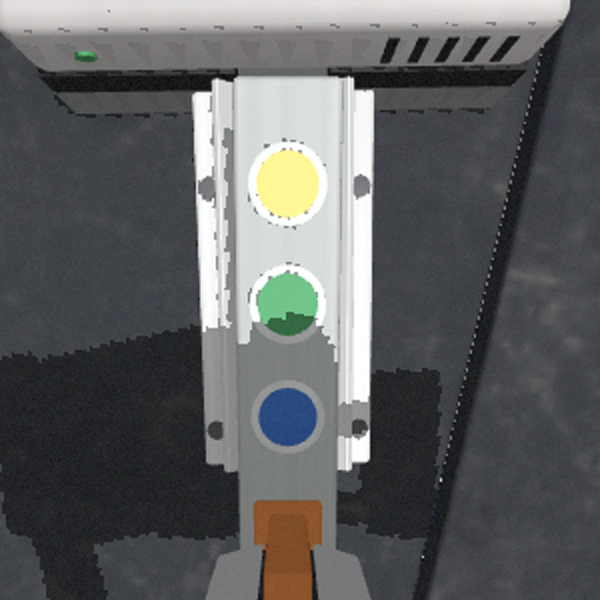

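The crop shows the slider hovering over the runway. Its windows are at (288,185), (288,305) and (288,417), and its edges are vertical. The runway's outer edges run (193,95)→(207,465) on the left and (373,92)→(369,465) on the right, and the slot front is near row 75. I'll compute the lateral and yaw offsets.

Run:
```python
from h import *
import pickle
s=pickle.load(open('s3','rb'));c=cam('wrist',s)
T=R.from_euler('xyz',s['eef_rot'],degrees=True).as_matrix();p=s['position']
def f(x,y,z): w=pix(c,180+(x+.5)/2-.5,(y+.5)/2-.5,z); return (T.T@(w-p)).round(1)[:2],w[:2]
for z in(30,38,44):
    print(z,'outerL',f(193,95,z)[0],f(207,465,z)[0],'outerR',f(373,92,z)[0],f(369,465,z)[0],'screws',f(207,187,z)[0],f(215,430,z)[0],f(361,186,z)[0],f(358,428,z)[0])
zs=p[2]-47+14
print('slider',[f(x,y,zs)[0] for x,y in((288,185),(288,305),(287.5,417))],'edges',f(238,300,zs)[0],f(337,300,zs)[0])
```

```text
30 outerL [134.4 -29.8] [ 11.3 -28.4] outerR [135.3  28.8] [11.3 30.6] screws [106.2 -26. ] [ 24.1 -25.2] [106.6  25.5] [24.9 26.3]
38 outerL [132.4 -28.9] [ 13.  -27.5] outerR [133.2  28. ] [12.9 29.6] screws [105.1 -25.2] [ 25.4 -24.4] [105.3  24.7] [26.1 25.5]
44 outerL [130.9 -28.2] [ 14.2 -26.8] outerR [131.6  27.3] [14.2 29.1] screws [104.2 -24.6] [ 26.4 -23.8] [104.4  24.3] [27.  24.9]
slider [array([95.3,  1.1]), array([67.6,  1.1]), array([39.8,  0.9])] edges [ 68.8 -11.3] [68.7 13.1]
```

The width and length check out at z=30 (59 × 123 mm). The runway is turned about 0.65° further and is laterally in line with the slider, with the mouth about 16 mm ahead of the nose. I correct the yaw and lower.

>>> {"api": "step_arm", "payload": {"deltas": [{"offset": [0,0.0002,0.02],"delta_rot": [0,0,-0.011],"grip": 1},{"offset": [0,0,0.015],"delta_rot": [0,0,0],"grip": 1},{"offset": [0,0,0.008],"delta_rot": [0,0,0],"grip": 1},{"offset": [0,0,0.005],"delta_rot": [0,0,0],"grip": 1},{"offset": [0,0,0.003],"delta_rot": [0,0,0],"grip": 1},{"offset": [0,0,0.003],"delta_rot": [0,0,0],"grip": 1},{"offset": [0,0,0.002],"delta_rot": [0,0,0],"grip": 1},{"offset": [0,0,0],"delta_rot": [0,0,0],"grip": 1},{"offset": [0,0,0],"delta_rot": [0,0,0],"grip": 1}]}}

```text
clock: 9.08
position: [425.5, 265.4, 81.9]
eef_rot: [-180.0, -0.0, 11.0]
force: [-0.8, -0.4, -1.8]
gripper_width: 9.8
```

Run:
```python
from h import *
import pickle
s=snap('wrist','w4'); print(s['position'],s['eef_rot'],s['force'],s['wrist_torque'],s['gripper_width'])
pickle.dump(s,open('s4','wb'))
im=cv2.imread('pics/w4.png'); a=cv2.resize(im[0:250,220:420],None,fx=2.4,fy=2.4,interpolation=2)
cv2.imwrite('pics/w4c.png',a)
```

```text
[425.54185058 265.44524246  81.87148402] [-1.79991396e+02 -4.76681699e-02  1.09923855e+01] [-0.82973341 -0.42397618 -1.79833743] [-0.03439728  0.24012408 -0.00086934] 9.825230295773602
```

View pics/w4c.png

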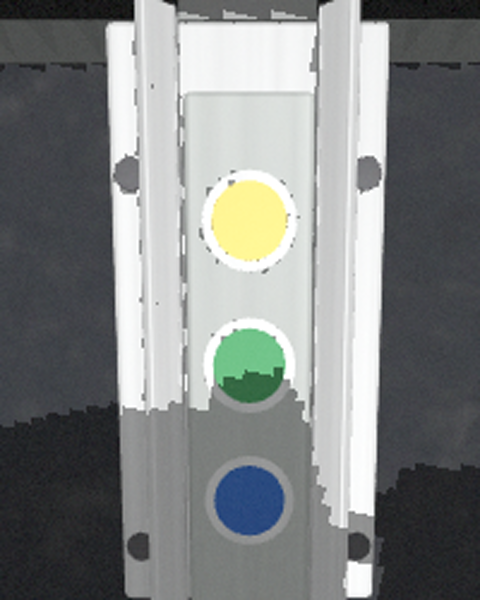

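The slider (columns 188–313) sits centrally between the rails (183–317). Its nose is at row 92 and the mouth at row 20, so the gap is about 15 mm. Now I lower the last few mm gently.

>>> {"api": "step_arm", "payload": {"deltas": [{"offset": [0,0,0.001],"delta_rot": [0,0,0],"grip": 1},{"offset": [0,0,0.001],"delta_rot": [0,0,0],"grip": 1},{"offset": [0,0,0.0005],"delta_rot": [0,0,0],"grip": 1},{"offset": [0,0,0.0005],"delta_rot": [0,0,0],"grip": 1},{"offset": [0,0,0],"delta_rot": [0,0,0],"grip": 1},{"offset": [0,0,0],"delta_rot": [0,0,0],"grip": 1}]}}

```text
clock: 9.63
position: [425.1, 265.3, 78.4]
eef_rot: [180.0, 0.0, 11.0]
force: [0.1, -0.7, -1.5]
gripper_width: 9.7
```

>>> {"api": "step_arm", "payload": {"deltas": [{"offset": [0,0,0.0005],"delta_rot": [0,0,0],"grip": 1},{"offset": [0,0,0.0005],"delta_rot": [0,0,0],"grip": 1},{"offset": [0,0,0],"delta_rot": [0,0,0],"grip": 1},{"offset": [0,0,0],"delta_rot": [0,0,0],"grip": 1}]}}

```text
clock: 9.97
position: [425.2, 265.3, 77.4]
eef_rot: [180.0, 0.0, 11.0]
force: [-0.4, -0.4, -0.9]
gripper_width: 10.0
```

>>> {"api": "step_arm", "payload": {"deltas": [{"offset": [0,0,0.0005],"delta_rot": [0,0,0],"grip": 1},{"offset": [0,0,0],"delta_rot": [0,0,0],"grip": 1},{"offset": [0,0,0],"delta_rot": [0,0,0],"grip": 1}]}}

```text
clock: 10.22
position: [425.5, 265.4, 77.3]
eef_rot: [-180.0, -0.0, 11.0]
force: [-0.2, -0.5, 0.7]
gripper_width: 10.2
```

Run:
```python
from h import *
s=r.sense();print(s['position'],s['force'],s['wrist_torque'])
```

```text
[425.46635201 265.41713315  77.28363254] [-0.16803496 -0.47131926  0.67041509] [-0.01450284  0.24461464  0.04007845]
```

Contact with the runway floor is felt. Sliding in, well short of the earliest stop position.

>>> {"api": "step_arm", "payload": {"deltas": [{"offset": [0.003,0,0],"delta_rot": [0,0,0],"grip": 1},{"offset": [0.003,0,0],"delta_rot": [0,0,0],"grip": 1},{"offset": [0.003,0,0],"delta_rot": [0,0,0],"grip": 1},{"offset": [0.003,0,0],"delta_rot": [0,0,0],"grip": 1},{"offset": [0.003,0,0],"delta_rot": [0,0,0],"grip": 1},{"offset": [0.003,0,0],"delta_rot": [0,0,0],"grip": 1},{"offset": [0.003,0,0],"delta_rot": [0,0,0],"grip": 1},{"offset": [0,0,0],"delta_rot": [0,0,0],"grip": 1},{"offset": [0,0,0],"delta_rot": [0,0,0],"grip": 1}]}}

```text
clock: 10.97
position: [447.0, 269.5, 77.3]
eef_rot: [-180.0, -0.1, 11.0]
force: [1.4, 0.1, 2.6]
gripper_width: 9.5
```

>>> {"api": "step_arm", "payload": {"deltas": [{"offset": [0.003,0,0],"delta_rot": [0,0,0],"grip": 1},{"offset": [0.003,0,0],"delta_rot": [0,0,0],"grip": 1},{"offset": [0.003,0,0],"delta_rot": [0,0,0],"grip": 1},{"offset": [0.003,0,0],"delta_rot": [0,0,0],"grip": 1},{"offset": [0.003,0,0],"delta_rot": [0,0,0],"grip": 1},{"offset": [0.003,0,0],"delta_rot": [0,0,0],"grip": 1},{"offset": [0.003,0,0],"delta_rot": [0,0,0],"grip": 1},{"offset": [0,0,0],"delta_rot": [0,0,0],"grip": 1},{"offset": [0,0,0],"delta_rot": [0,0,0],"grip": 1}]}}

```text
clock: 11.72
position: [467.0, 273.5, 77.3]
eef_rot: [-180.0, -0.1, 11.0]
force: [0.3, -0.7, 4.4]
gripper_width: 10.0
```

Run:
```python
from h import *
import pickle
s=snap('wrist','w5'); print(s['position'],s['eef_rot'],s['force'],s['wrist_torque'],s['gripper_width'])
pickle.dump(s,open('s5','wb'))
im=cv2.imread('pics/w5.png'); cv2.imwrite('pics/w5c.png',cv2.resize(im[0:280,200:440],None,fx=2,fy=2,interpolation=2))
```

```text
[466.99463829 273.46704432  77.29522254] [-1.79988283e+02 -7.67298325e-02  1.09869582e+01] [ 0.25956049 -0.71220167  4.36648471] [-0.02296599  0.15041101 -0.01997588] 10.024365980819084
```

View pics/w5c.png

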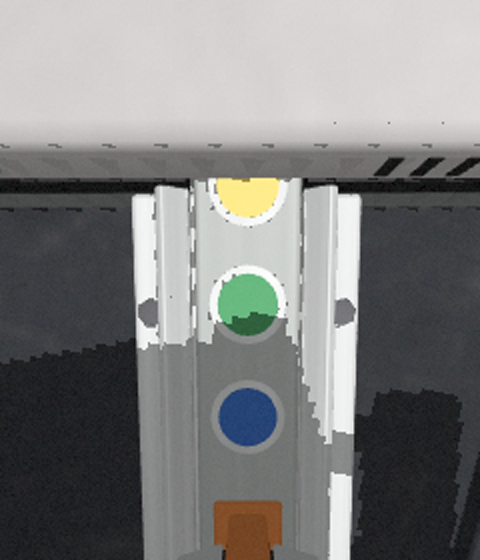

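The slider has entered the slot centrally (columns 197–300 between rails 193–305), nose about 27 mm in. I ease the down-force and go on slowly.

>>> {"api": "step_arm", "payload": {"deltas": [{"offset": [0.001,0,-0.0004],"delta_rot": [0,0,0],"grip": 1},{"offset": [0.001,0,0],"delta_rot": [0,0,0],"grip": 1},{"offset": [0.001,0,0],"delta_rot": [0,0,0],"grip": 1},{"offset": [0.001,0,0],"delta_rot": [0,0,0],"grip": 1},{"offset": [0.001,0,0],"delta_rot": [0,0,0],"grip": 1},{"offset": [0.001,0,0],"delta_rot": [0,0,0],"grip": 1},{"offset": [0.001,0,0],"delta_rot": [0,0,0],"grip": 1},{"offset": [0.001,0,0],"delta_rot": [0,0,0],"grip": 1}]}}

```text
clock: 12.43
position: [473.9, 274.7, 77.3]
eef_rot: [180.0, 0.0, 11.0]
force: [-0.9, -0.1, 5.5]
gripper_width: 9.6
```

>>> {"api": "step_arm", "payload": {"deltas": [{"offset": [0.001,0,-0.0005],"delta_rot": [0,0,0],"grip": 1},{"offset": [0.001,0,0],"delta_rot": [0,0,0],"grip": 1},{"offset": [0.001,0,0],"delta_rot": [0,0,0],"grip": 1},{"offset": [0.001,0,0],"delta_rot": [0,0,0],"grip": 1},{"offset": [0,0,0],"delta_rot": [0,0,0],"grip": 1}]}}

```text
clock: 12.85
position: [478.1, 275.4, 77.3]
eef_rot: [180.0, 0.0, 11.0]
force: [0.3, -0.5, -0.1]
gripper_width: 9.5
```

>>> {"api": "step_arm", "payload": {"deltas": [{"offset": [0.001,0,0],"delta_rot": [0,0,0],"grip": 1},{"offset": [0.001,0,0],"delta_rot": [0,0,0],"grip": 1},{"offset": [0.001,0,0],"delta_rot": [0,0,0],"grip": 1},{"offset": [0.001,0,0],"delta_rot": [0,0,0],"grip": 1},{"offset": [0,0,0],"delta_rot": [0,0,0],"grip": 1}]}}

```text
clock: 13.27
position: [482.1, 276.2, 77.5]
eef_rot: [180.0, 0.0, 11.0]
force: [0.8, 0.8, -1.6]
gripper_width: 9.9
```

>>> {"api": "step_arm", "payload": {"deltas": [{"offset": [0.001,0,0],"delta_rot": [0,0,0],"grip": 1},{"offset": [0.001,0,0],"delta_rot": [0,0,0],"grip": 1},{"offset": [0.001,0,0],"delta_rot": [0,0,0],"grip": 1},{"offset": [0,0,0],"delta_rot": [0,0,0],"grip": 1}]}}

```text
clock: 13.6
position: [485.3, 276.9, 77.8]
eef_rot: [-180.0, -0.0, 11.0]
force: [-0.4, -0.1, -2.6]
gripper_width: 9.8
```

>>> {"api": "step_arm", "payload": {"deltas": [{"offset": [0.001,0,0.0003],"delta_rot": [0,0,0],"grip": 1},{"offset": [0.001,0,0],"delta_rot": [0,0,0],"grip": 1},{"offset": [0.001,0,0],"delta_rot": [0,0,0],"grip": 1},{"offset": [0.001,0,0],"delta_rot": [0,0,0],"grip": 1},{"offset": [0,0,0],"delta_rot": [0,0,0],"grip": 1}]}}

```text
clock: 14.02
position: [489.3, 277.7, 77.6]
eef_rot: [-180.0, -0.0, 11.0]
force: [-0.1, 0.1, -1.8]
gripper_width: 9.6
```

>>> {"api": "step_arm", "payload": {"deltas": [{"offset": [0.001,0,0],"delta_rot": [0,0,0],"grip": 1},{"offset": [0.001,0,0],"delta_rot": [0,0,0],"grip": 1},{"offset": [0.001,0,0],"delta_rot": [0,0,0],"grip": 1},{"offset": [0,0,0],"delta_rot": [0,0,0],"grip": 1}]}}

```text
clock: 14.35
position: [492.2, 278.3, 77.6]
eef_rot: [-180.0, -0.0, 11.0]
force: [-0.4, 0.4, -0.9]
gripper_width: 9.7
```

>>> {"api": "step_arm", "payload": {"deltas": [{"offset": [0.001,0,0],"delta_rot": [0,0,0],"grip": 1},{"offset": [0.001,0,0],"delta_rot": [0,0,0],"grip": 1},{"offset": [0.001,0,0],"delta_rot": [0,0,0],"grip": 1},{"offset": [0,0,0],"delta_rot": [0,0,0],"grip": 1}]}}

```text
clock: 14.68
position: [495.2, 278.9, 77.6]
eef_rot: [-180.0, -0.0, 11.0]
force: [-0.2, -0.2, -2.2]
gripper_width: 9.4
```

Run:
```python
from h import *
s=r.sense();print(s['force'],s['wrist_torque'])
```

```text
[-0.19872589 -0.18870936 -2.22140064] [0.02699214 0.18113639 0.00070623]
```

>>> {"api": "step_arm", "payload": {"deltas": [{"offset": [0.001,0,0],"delta_rot": [0,0,0],"grip": 1},{"offset": [0.001,0,0],"delta_rot": [0,0,0],"grip": 1},{"offset": [0.001,0,0],"delta_rot": [0,0,0],"grip": 1},{"offset": [0,0,0],"delta_rot": [0,0,0],"grip": 1}]}}

```text
clock: 15.02
position: [498.1, 279.4, 77.6]
eef_rot: [-180.0, -0.0, 11.0]
force: [1.0, 0.5, -2.1]
gripper_width: 10.0
```

>>> {"api": "step_arm", "payload": {"deltas": [{"offset": [0.001,0,0],"delta_rot": [0,0,0],"grip": 1},{"offset": [0.001,0,0],"delta_rot": [0,0,0],"grip": 1},{"offset": [0.001,0,0],"delta_rot": [0,0,0],"grip": 1},{"offset": [0,0,0],"delta_rot": [0,0,0],"grip": 1}]}}

```text
clock: 15.35
position: [501.1, 280.0, 77.6]
eef_rot: [180.0, -0.0, 11.0]
force: [0.3, -0.5, -1.7]
gripper_width: 9.6
```

>>> {"api": "step_arm", "payload": {"deltas": [{"offset": [0.001,0,0],"delta_rot": [0,0,0],"grip": 1},{"offset": [0.001,0,0],"delta_rot": [0,0,0],"grip": 1},{"offset": [0.001,0,0],"delta_rot": [0,0,0],"grip": 1},{"offset": [0,0,0],"delta_rot": [0,0,0],"grip": 1}]}}

```text
clock: 15.68
position: [504.0, 280.6, 77.6]
eef_rot: [-180.0, -0.0, 11.0]
force: [-0.0, 0.2, -1.7]
gripper_width: 9.6
```

>>> {"api": "step_arm", "payload": {"deltas": [{"offset": [0.001,0,0],"delta_rot": [0,0,0],"grip": 1},{"offset": [0.001,0,0],"delta_rot": [0,0,0],"grip": 1},{"offset": [0.001,0,0],"delta_rot": [0,0,0],"grip": 1},{"offset": [0,0,0],"delta_rot": [0,0,0],"grip": 1}]}}

```text
clock: 16.02
position: [506.9, 281.2, 77.6]
eef_rot: [-180.0, -0.0, 11.0]
force: [-0.3, -0.6, -1.0]
gripper_width: 10.0
```

>>> {"api": "step_arm", "payload": {"deltas": [{"offset": [0.001,0,0],"delta_rot": [0,0,0],"grip": 1},{"offset": [0.001,0,0],"delta_rot": [0,0,0],"grip": 1},{"offset": [0.001,0,0],"delta_rot": [0,0,0],"grip": 1},{"offset": [0,0,0],"delta_rot": [0,0,0],"grip": 1}]}}

```text
clock: 16.35
position: [509.9, 281.7, 77.6]
eef_rot: [-180.0, -0.0, 11.0]
force: [-0.2, 0.4, -1.4]
gripper_width: 9.8
```

>>> {"api": "step_arm", "payload": {"deltas": [{"offset": [0.001,0,0],"delta_rot": [0,0,0],"grip": 1},{"offset": [0.001,0,0],"delta_rot": [0,0,0],"grip": 1},{"offset": [0.001,0,0],"delta_rot": [0,0,0],"grip": 1},{"offset": [0,0,0],"delta_rot": [0,0,0],"grip": 1}]}}

```text
clock: 16.68
position: [512.8, 282.3, 77.6]
eef_rot: [-180.0, -0.0, 11.0]
force: [-0.3, -0.4, -1.0]
gripper_width: 9.7
```

>>> {"api": "step_arm", "payload": {"deltas": [{"offset": [0.001,0,0],"delta_rot": [0,0,0],"grip": 1},{"offset": [0.001,0,0],"delta_rot": [0,0,0],"grip": 1},{"offset": [0.001,0,0],"delta_rot": [0,0,0],"grip": 1},{"offset": [0,0,0],"delta_rot": [0,0,0],"grip": 1}]}}

```text
clock: 17.02
position: [514.9, 282.7, 77.5]
eef_rot: [180.0, 0.1, 11.0]
force: [-1.9, -0.5, 0.4]
gripper_width: 9.6
```

Contact is starting: the force is 2 N backwards and the tool lags. I wait a moment to confirm.

>>> {"api": "step_arm", "payload": {"deltas": [{"offset": [0.0005,0,0],"delta_rot": [0,0,0],"grip": 1},{"offset": [0.0005,0,0],"delta_rot": [0,0,0],"grip": 1},{"offset": [0,0,0],"delta_rot": [0,0,0],"grip": 1}]}}

```text
clock: 17.27
position: [515.7, 282.9, 77.5]
eef_rot: [180.0, 0.1, 11.0]
force: [-4.8, -1.3, 1.5]
gripper_width: 9.9
```

>>> {"api": "step_arm", "payload": {"deltas": [{"offset": [0.0005,0,0],"delta_rot": [0,0,0],"grip": 1},{"offset": [0.0005,0,0],"delta_rot": [0,0,0],"grip": 1},{"offset": [0,0,0],"delta_rot": [0,0,0],"grip": 1},{"offset": [0,0,0],"delta_rot": [0,0,0],"grip": 1},{"offset": [0,0,0],"delta_rot": [0,0,0],"grip": 1}]}}

```text
clock: 17.68
position: [516.6, 283.1, 77.4]
eef_rot: [180.0, 0.1, 11.0]
force: [-5.3, 0.4, 1.4]
gripper_width: 9.7
```

The force rises with travel, about 5 N held for more than 0.5 s, which matches the sprung stop. I ease back 1 mm, release, then lift straight up.

>>> {"api": "step_arm", "payload": {"deltas": [{"offset": [-0.0005,0,0],"delta_rot": [0,0,0],"grip": 1},{"offset": [-0.0005,0,0],"delta_rot": [0,0,0],"grip": 1},{"offset": [0,0,0],"delta_rot": [0,0,0],"grip": 1},{"offset": [0,0,0],"delta_rot": [0,0,0],"grip": 0.6},{"offset": [0,0,0],"delta_rot": [0,0,0],"grip": 0.6},{"offset": [0,0,0],"delta_rot": [0,0,0],"grip": 0.6},{"offset": [0,0,0],"delta_rot": [0,0,0],"grip": 0.6},{"offset": [0,0,0],"delta_rot": [0,0,0],"grip": 0.6},{"offset": [0,0,0],"delta_rot": [0,0,0],"grip": 0.6},{"offset": [0,0,0],"delta_rot": [0,0,0],"grip": 0.6}]}}

```text
clock: 18.52
position: [516.7, 283.1, 77.6]
eef_rot: [-180.0, -0.0, 11.0]
force: [0.5, 0.9, -0.2]
gripper_width: 37.5
```

>>> {"api": "step_arm", "payload": {"deltas": [{"offset": [0,0,-0.005],"delta_rot": [0,0,0],"grip": 0.6},{"offset": [0,0,-0.02],"delta_rot": [0,0,0],"grip": 0.6},{"offset": [0,0,-0.03],"delta_rot": [0,0,0],"grip": 0.6},{"offset": [0,0,-0.03],"delta_rot": [0,0,0],"grip": 0.6},{"offset": [0,0,-0.03],"delta_rot": [0,0,0],"grip": 0.6},{"offset": [0,0,0],"delta_rot": [0,0,0],"grip": 0.6},{"offset": [0,0,0],"delta_rot": [0,0,0],"grip": 0.6},{"offset": [0,0,0],"delta_rot": [0,0,0],"grip": 0.6},{"offset": [0,0,0],"delta_rot": [0,0,0],"grip": 0.6},{"offset": [0,0,0],"delta_rot": [0,0,0],"grip": 0.6}]}}

```text
clock: 19.35
position: [515.2, 282.5, 190.5]
eef_rot: [180.0, 0.2, 11.0]
force: [0.4, 0.3, -0.5]
gripper_width: 37.4
```

Run:
```python
from h import *
s=snap('wrist','w6'); print(s['position'],s['eef_rot'],s['force'],s['gripper_width'])
c=cam('wrist',s);T=R.from_euler('xyz',s['eef_rot'],degrees=True).as_matrix()
# slider if lying where the hand left it (origin at 515.3,282.8)
o=np.array([515.3,282.8,30]);M=R.from_euler('z',11,degrees=True).as_matrix()
for p in([15,0,62],[-15,0,62],[-25,0,14]): print(p,np.round(proj(c,o+M@p),1))
```

```text
[515.22396352 282.53165309 190.45059358] [179.9623516    0.22073035  10.98958775] [ 0.40657011  0.32315821 -0.48686267] 37.3951362951126
[15, 0, 62] [321.7 229.6]
[-15, 0, 62] [321.8 270.6]
[-25, 0, 14] [322.1 264.4]
```

View pics/w6.png

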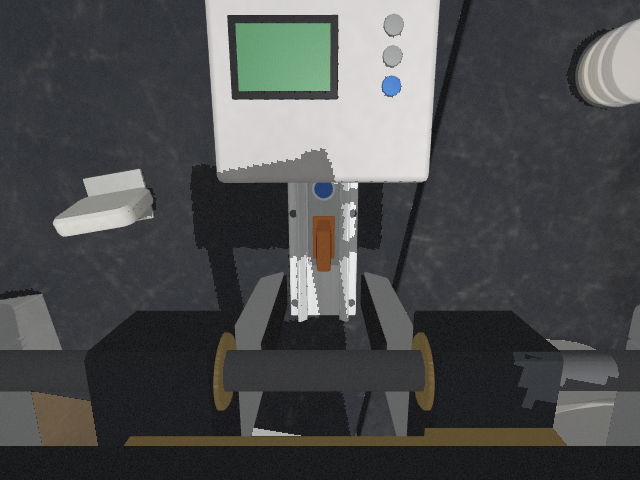

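The slider lies in the runway. The fin's back edge is at (323,270), and (322,270.6) was predicted for where the hand left it. It is straight and clear of the open fingers. The timer (105,205) and petri stack (610,60) stand upright. Handing in.

```bash
python3 -c "
from h import *
s=r.sense();print(s['clock'],s['force']);print(r.finish_job())"
```

```text
19.4 [0.50056985 0.13041189 0.02349506]
the job is handed in; nothing more can be done
None
```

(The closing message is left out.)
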